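Seat the light-guide rod in the lamp box

TASK

Take the steel light-guide rod off its wooden rest and lay it in the brass V-groove rail, nose towards the mahogany lamp box and still outside the brass flap. Then push it gently along the groove, nose first through the flap, until its nose has pressed the sprung end stop inside the box right back and the rod will go no further, never forcing it against the stop. Leave it lying there in the groove, let go, and do not disturb the other things on the table.

Things in the scene. Friction and masses are not known exactly. Their poses are not given: they have to be found in the camera images.
- rod: Plain steel light-guide rod, 20 mm diameter, 180 mm long, about 0.3 kg, centre of mass within 2 mm of the origin. Origin on its axis at mid-length; +x runs along the axis to the nose. The last 10 mm taper to an 11 mm flat nose; the other end (butt) is flat. Starts lying level in the notches of the rest, axis 26 mm above the table.
- rod_nose (a point): Centre of the rod's nose face, 90 mm along rod +x from its origin.
- rod_butt (a point): Centre of the rod's flat butt face, 90 mm along rod -x from its origin.
- rest: Fixed dark wood rod rest: base 130 x 24 x 6 mm with two 24 mm wide notched posts (9 mm long, notches open upward, tops 21 mm high) at 50 mm either side of its middle; between the posts there is nothing above the 6 mm base. Origin under its middle, on the table; x along the rod.
- rail: Fixed brass rail, 36 mm wide, top face 30 mm above the table, with a 90-degree V-groove (9 mm deep, 18 mm wide) along its whole top. Origin on the table under the front face of the lamp box, on the groove's centre line; +x runs along the groove into the box, z up. It reaches from x = -220 mm to x = +50 mm. The sliding rod's friction in the groove is some 1 to 5 N.
- groove (a point): Point on the axis of a rod seated in the groove, 120 mm outside the box front (rail x = -120 mm), 35 mm above the table, so 5 mm above the rail's top face: a rod laid with its origin here has its nose 30 mm short of the flap.
- lampbox: Fixed mahogany box without a lid, 170 mm long (x), 100 mm wide (y), 85 mm high, walls 7 mm. Same origin and axes as the rail: its front face is at x = 0. The front has an opening 48 mm wide and 62 mm high for the rail, closed above the rail by the brass flap.
- flap_mid (a point): Middle of the brass flap as it hangs shut, at box x = 3.5 mm, 46 mm above the table. The flap is 42 mm wide, 28 mm high, hinged along its upper edge 60 mm above the table; it swings freely inward when the rod's nose pushes it (well under 1 N) and then rests on the rod.
- stop_nearest (a point): Fixed point on the groove axis at box x = 60 mm. The end stop, a 20 mm brass pad on a wooden block, is set differently each time: its free face lies 0 to 45 mm beyond this point (+x), not measured. The pad springs back 4 mm with only about 1 N, then stops hard: there the rod is home, and groove friction keeps it so. The rod may press on the stop with 12 N at most.
- trial_frame: Horn-rimmed trial frame lying flat, about 120 x 150 x 7 mm, bystander. Origin under the bridge; side arms run to its -x.
- lens1: Copper-ringed glass trial lens, 38 mm diameter, 5 mm thick, with a small tab, bystander; origin under its centre.
- lens2: As lens1.
- lens3: As lens1.
- tray: Round pewter lens tray, 150 mm diameter, 18 mm high, bystander; origin under its centre.
- cleaner: Amber glass bottle, 44 mm diameter, 110 mm high, bystander; origin under its centre.
- ruler: Wooden ruler, 30 x 160 x 5 mm, bystander; origin under its centre.
Things that resemble listed ones, but are neither listed nor needed, are in the scene too. Leave any pink, purple or red look-alike of the rod alone.

How it is judged:
On the way, in this order (a step that is already met when the one before it is completed fails the run):
1. the rod lies in the groove along the rail, nose still outside the flap (y of rod in the frame of rail between -0.003 and 0.003 m and z of rod in the frame of rail between 0.032 and 0.038 m and angle between the x axis of rod and the x axis of rail, either way round below 0.05 rad and x of rod_nose in the frame of rail below -0.001 m), for 0.2 s.
2. the rod, in the groove, has its nose pressing the end stop inside the box (y of rod in the frame of rail between -0.003 and 0.003 m and z of rod in the frame of rail between 0.032 and 0.038 m and angle between the x axis of rod and the x axis of rail, either way round below 0.05 rad and x of rod_nose in the frame of lampbox above 0.055 m and contact force between rod and lampbox above 0.65 N), for 0.2 s.
At the end, for the whole second after the job is handed in: The rod lies in the groove (axis within 3 mm of the seated line sideways and in height, within 0.05 rad of it), its nose at least 55 mm inside the box and held against the sprung end stop with more than 0.65 N (pad pressed back by about 2.6 mm or more of its 4 mm), at rest and let go (all of step 2 and linear speed of rod below 0.01 m/s and contact force between the fingers and rod below 0.05 N); the robot touches nothing.
It fails at once if the rod is forced against the box or its end stop with more than 12 N (contact force between rod and lampbox above 12 N).
It fails at once if the trial frame, a lens, the tray, the bottle or the ruler is shifted by more than 20 mm (distance of any of trial_frame, lens1, lens2, lens3, tray, cleaner, ruler from where it was at the start of the episode above 0.02 m).
It also fails if it takes over 56 s, if anything falls off the work surface, if the arm or the gripper's body presses on something with over 40 N, if the wrist force passes 120 N, or if a joint passes its speed limit or range.

ROBOT

A 7-joint arm with a two-finger parallel gripper is mounted at the origin on the work surface. World frame = base frame: x ahead of the robot, y to its left, z up, the work surface at z = 0. Lengths are in m, angles in rad, forces in N, time in s.
With the tool pointing down it reaches from about 0.4 to 0.9 m from the base axis. Payload 5.5 kg.
Tool frame: the origin (TCP) lies midway between the tips of the shut fingers; the grasp point (between the pads) lies 19 mm behind it (manip.grip_depth is the distance from the TCP to the grasp point, in m); z points along the fingers, y is the line along which they close (so a half turn about z gives the same grasp; the last joint's range is limited). The gripper opens to 92 mm and grips with 3 to 60 N. Pads are 19 mm wide; open, the fingers measure 130 mm over their backs; the gripper's body (75 mm by 190 mm) begins 47 mm behind the grasp point.
Start: joints at [1.509, 0.501, -0.427, 1.55, 0.221, 1.138, -0.21], TCP at [0.207, -0.616, 0.227] pointing down, gripper open.
Joint ranges: [-2.88, 2.88], [-0.31, 2.03], [-1.54, 1.56], [0.2, 2.42], [-1.41, 4.55], [0.19, 2.02], [-2.57, 2.57]. Speed limits (rad/s): [2.57, 2.57, 3.14, 3.14, 3.14, 3.14, 3.14].

INTERFACE

Orientations are given as a unit quaternion [x, y, z, w].
In Python, from bench import manip, effector, viewer gives the robot as it stands. Calls block until the motion is done:
- manip.move_pose(position, orientation): joint-space move of the TCP to a pose.
- manip.servo_line(position, ori=None, vel=0.15): straight line of the TCP; ori=None keeps the orientation; vel is the mean speed in m/s.
- manip.movej(angles): joint-space move.
- effector.open_jaws() and effector.close(f_grip=None): open the fingers fully, or close them until they stop; f_grip is the grip in N (None keeps the last).
- manip.sleep(seconds).
- manip.solve_ik(position, orientation): joint angles nearest the present ones, or None.
- viewer.get_image(name): name is "scene" or "top" or "wrist"; returns the picture (384x512x3 uint8, red, green, blue); there is no depth.
- viewer.get_calibration(name): a dict with "vfov" (degrees; the focal length in pixels is half the picture's height over the tangent of half this angle, whatever the lens; pixels are square), "cx", "cy" (the principal point, pixels), "eye" and "attitude" of the camera in the world. Camera axes: x right, y down, z forward; pixel columns grow to the right and rows downward; lengths in m; the calibration is good to about 2 mm. The wrist camera is an equidistant fisheye: a pixel r from the principal point sees the ray r / f radians off the axis. A picture is of the moment at which its call begins: read the wrist's pose just before it. get_calibration takes no time and is no camera call; for the wrist camera it gives the pose at the moment of the call.
A pose or a line that the arm cannot do raises manip.PlanningError and nothing moves.
- manip.hand_in(): hands the job in; it is judged then, once.
Readings, each from a call of its own:
- manip.current_clock(): time.
- manip.current_q(): joint angles.
- manip.current_joint_velocities(): joint speeds.
- manip.current_tau(): joint torques, N m.
- manip.current_tool_pos(): TCP position.
- manip.current_tcp_rot(): TCP orientation.
- manip.current_force(): force on the tool from outside, world axes, zero at the start.
- manip.current_wrist_torque(): the same for the moment, N m.
- manip.current_finger_gap(): finger opening in m.
- manip.current_gripper_force(): force on a finger pad.
Only numpy, scipy, OpenCV 4.12 (cv2) and the standard library are available. Lean on these libraries where they do the work, as an engineer would, in place of code of your own. Each camera call takes 0.05 s, during which the arm holds its last target. There are 200 camera calls.

## Working session

There is one attempt and no reset: what is moved stays moved. The work goes in short steps, each a Python script; the robot and the scene stay as the last script left them, time stands still between calls to the robot, and variables do not carry over. Pictures are saved under pics/ and viewed, at most 14 in all, crops included, and the job is handed in when it is done.

```bash
mkdir -p pics; ls; python3 - <<'E'
from bench import manip, effector, viewer
import cv2,numpy as np
a=[]
for n in("scene","top"):
    im=viewer.get_image(n)[:,:,::-1]; cv2.imwrite(f"pics/{n}0.png",im); print(n,viewer.get_calibration(n))
E
```

```text
pics
scene {'vfov': 53.56038513449141, 'cx': 248.7355517864916, 'cy': 183.1111722614623, 'eye': array([ 1.20829136, -0.10815558,  0.67880352]), 'attitude': array([ 0.67590463,  0.60114809, -0.27937072, -0.32206508])}
top {'vfov': 56.21704551958173, 'cx': 251.46026907229856, 'cy': 193.87416335508243, 'eye': array([ 0.32980559, -0.00722605,  1.14078955]), 'attitude': array([ 0.71234063, -0.6965028 ,  0.06237308, -0.05970159])}
```

View pics/top0.png

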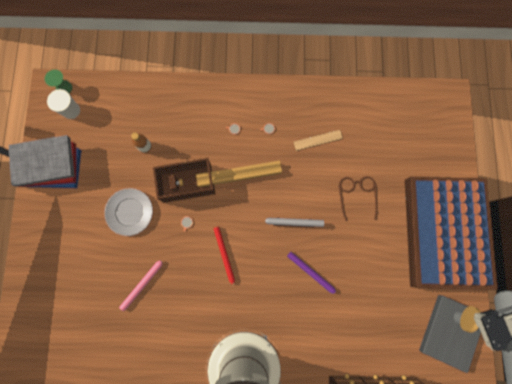

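View pics/scene0.png

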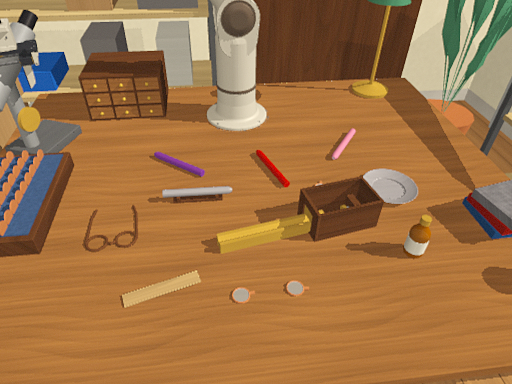

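The top view shows the steel rod at about (295,222), the rail from (212,178) to (282,168) and the box at (184,180). Possible mix-ups are red at (225,255), purple at (312,272) and pink at (141,285). I choose the grey steel rod on its rest and will check it in a close crop.

```bash
cat > h.py <<'E'
import numpy as np, cv2
from scipy.spatial.transform import Rotation as R
from bench import manip, effector, viewer
def ray(c,uv,fish=False):
    f=192/np.tan(np.radians(c["vfov"])/2); d=(np.array(uv,float)-[c["cx"],c["cy"]])/f
    if fish:
        t=np.linalg.norm(d); v=np.r_[d/max(t,1e-9)*np.sin(t),np.cos(t)]
    else: v=np.r_[d,1]
    return R.from_quat(c["attitude"]).apply(v)
def at(c,uv,z,fish=False):
    v=ray(c,uv,fish); return c["eye"]+v*(z-c["eye"][2])/v[2]
def proj(c,p,fish=False):
    v=R.from_quat(c["attitude"]).inv().apply(np.asarray(p)-c["eye"]); f=192/np.tan(np.radians(c["vfov"])/2)
    if fish:
        r=np.hypot(v[0],v[1]); t=np.arctan2(r,v[2]); return f*t*v[:2]/r+[c["cx"],c["cy"]]
    return f*v[:2]/v[2]+[c["cx"],c["cy"]]
E
python3 - <<'E'
from h import *
t=viewer.get_calibration("top")
for n,uv,z in [("rodL",(265,221),.026),("rodR",(325,224),.026),("railfar",(282,168),.03),("railbox",(213,178),.03),("boxcorner",(208,159),.085),("boxc2",(215,196),.085),("bottle",(137,137),.1),("frame",(358,185),0)]:
    print(n,at(t,uv,z).round(4))
a=cv2.imread("pics/top0.png")[150:240,150:340]; b=cv2.imread("pics/scene0.png")[170:260,150:340]
cv2.imwrite("pics/crop.png",np.vstack([cv2.resize(x,(633,300),interpolation=cv2.INTER_CUBIC) for x in(a,b)]))
E
```

```text
rodL [ 0.4399 -0.0533  0.026 ]
rodR [ 0.4348 -0.2398  0.026 ]
railfar [ 0.6095 -0.1045  0.03  ]
railbox [0.5719 0.1133 0.03  ]
boxcorner [0.6184 0.1249 0.085 ]
boxc2 [0.5053 0.0992 0.085 ]
bottle [0.6778 0.3399 0.1   ]
frame [ 0.5661 -0.3539  0.    ]
```

View pics/crop.png

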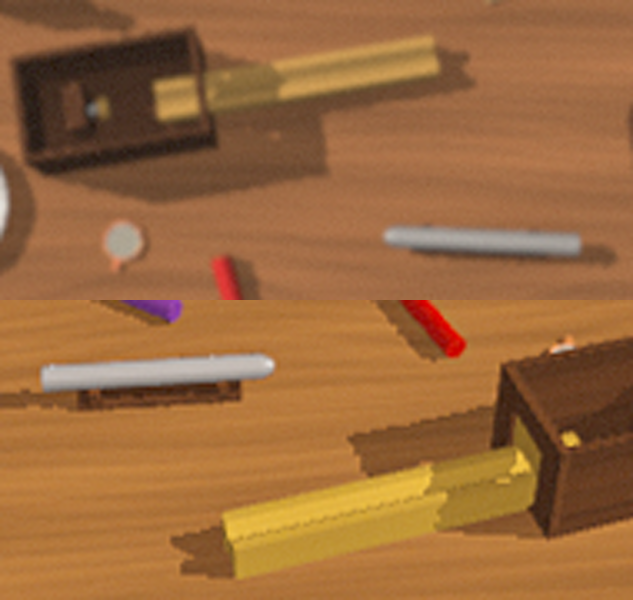

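The crop confirms the plain grey steel rod lying on the dark rest. Its taper is on the left in the top view (nose at about (265,221)), towards the box. It measures 187 mm and the rail 221 mm, which match. The stop pad shows in the box at about (181,182). Next I look from close over the rod and over the rail.

```bash
cat >> h.py <<'E'
def down(yaw):  # tool x along direction yaw (rod axis), or half turn
    x=np.array([np.cos(yaw),np.sin(yaw),0]); z=np.array([0,0,-1.])
    return [R.from_matrix(np.c_[s*x,np.cross(z,s*x),z]).as_quat() for s in(1,-1)]
def best(p,yaw):
    o=[]
    for q in down(yaw):
        s=manip.solve_ik(p,q)
        if s is not None: o.append((abs(s[6]),np.abs(np.array(s)-manip.current_q()).max(),list(q)))
    o.sort(key=lambda e:e[1]); return o[0][2]
E
python3 - <<'E'
from h import *
t=viewer.get_calibration("top")
print("pad",at(t,(181.0,182.4),.035), R.from_quat(manip.current_tcp_rot()).as_matrix().round(2).tolist())
for n,p,y in(("rod",[.437,-.147,.16],np.pi/2+.027),("rail",[.589,0.0,.17],np.pi/2+.17)):
    q=best(p,y); manip.move_pose(p,q)
    c=viewer.get_calibration("wrist"); im=viewer.get_image("wrist")[:,:,::-1]
    cv2.imwrite(f"pics/w_{n}.png",im); np.save(f"c_{n}.npy",c,allow_pickle=True)
    print(n,q,manip.current_q(),manip.current_tool_pos(),c,manip.current_clock())
E
```

```text
pad [0.55435742 0.21248586 0.035     ] [[0.95, 0.32, -0.0], [0.32, -0.95, 0.0], [0.0, -0.0, -1.0]]
rod [np.float64(0.697496695469028), np.float64(0.7165879986504002), np.float64(0.0), np.float64(0.0)] [ 1.06640239  0.35435628 -0.92912997  2.05996297  0.3639978   0.89662391
 -0.04099508] [ 0.43713251 -0.14843232  0.16006301] {'vfov': 65.70646984690485, 'cx': 255.104856792286, 'cy': 187.64894768934957, 'eye': array([ 0.43441832, -0.07747973,  0.3177627 ]), 'attitude': array([0.99089382, 0.01169668, 0.00178155, 0.1341248 ])} 2.0583
rail [np.float64(0.6445221683282136), np.float64(0.7645856227614394), np.float64(0.0), np.float64(0.0)] [ 0.62683467  0.5899091  -0.9111847   1.75230908  0.52772686  1.06637191
 -0.30138047] [ 0.58799014 -0.00254679  0.16941474] {'vfov': 65.70646984690485, 'cx': 255.104856792286, 'cy': 187.64894768934957, 'eye': array([0.57548474, 0.06851344, 0.32698994]), 'attitude': array([0.98740741, 0.08337896, 0.01037765, 0.13404049])} 2.9667
```

View pics/w_rod.png

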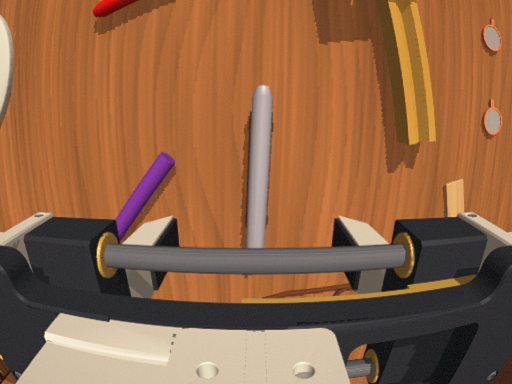

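View pics/w_rail.png

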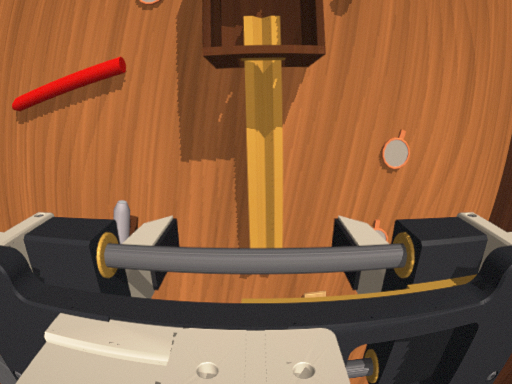

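The rod view shows the nose at (262,87) and the shaft down to (256,245). In the rail view the brass rail spans columns 246–283 and the box front is at row 60. I'll fit both lines.

```bash
python3 - <<'E'
from h import *
def fit(n,rows,lo,hi,mask,z):
    c=np.load(f"c_{n}.npy",allow_pickle=True).item(); im=cv2.imread(f"pics/w_{n}.png"); hsv=cv2.cvtColor(im,cv2.COLOR_BGR2HSV)
    P=[];W=[]
    for r in rows:
        m=np.where(mask(hsv[r,lo:hi]))[0]
        if len(m)<8: continue
        a=at(c,(lo+m[0]-.5,r),z,1); b=at(c,(lo+m[-1]+.5,r),z,1); P.append((a+b)/2); W.append(np.linalg.norm(a-b))
    P=np.array(P)[:,:2]; k=np.polyfit(P[:,1],P[:,0],1); res=P[:,0]-np.polyval(k,P[:,1])
    print(n,"dx/dy",k[0],"yaw off",-np.arctan(k[0]),"width",np.median(W),np.std(W),"res",res.std(),"y",P[0,1],P[-1,1]); return k,c
k,c=fit("rod",range(100,240,4),235,290,lambda h:h[:,1]<75,.026)
no=at(c,(262,87),.026,1); print("nose",no,"centre",np.polyval(k,no[1]-.09),no[1]-.09)
k,c=fit("rail",range(85,240,4),235,300,lambda h:(h[:,0]>17)&(h[:,1]>130),.03)
print("x at y=0:",np.polyval(k,0.),"front top edge",at(c,(265,57),.085,1),at(c,(265,66),.085,1))
im=cv2.imread("pics/w_rail.png");print(cv2.cvtColor(im[150:151,236:296:3],cv2.COLOR_BGR2HSV).tolist())
E
```

```text
rod dx/dy 0.02008313524546528 yaw off -0.020080435839504016 width 0.02022956260402004 0.0004819753600878985 res 0.00020957029001325418 y -0.06978347582157104 -0.21185895384808337
nose [ 0.44070565 -0.0570156   0.026     ] centre 0.43922188552670693 -0.14701560059643923
rail dx/dy -0.1940978312438951 yaw off 0.19171400990572063 width 0.03453566364679374 0.000353005618674432 res 0.00021488578394492097 y 0.09202526059186032 -0.06603648555334779
x at y=0: 0.5967273910360723 front top edge [0.57589256 0.11068561 0.085     ] [0.57714638 0.103285   0.085     ]
[[[12, 170, 111], [11, 169, 121], [12, 170, 111], [12, 169, 115], [18, 181, 228], [18, 184, 225], [18, 178, 226], [18, 181, 221], [17, 185, 218], [18, 184, 219], [18, 181, 165], [17, 179, 167], [17, 177, 164], [18, 184, 226], [18, 182, 226], [18, 181, 226], [11, 168, 187], [12, 175, 182], [12, 173, 189], [13, 176, 193]]]
```

```bash
python3 - <<'E'
from h import *
im=cv2.imread("pics/w_rail.png"); h=cv2.cvtColor(im,cv2.COLOR_BGR2HSV); c=np.load("c_rail.npy",allow_pickle=True).item()
P=[];W=[]
for r in range(85,240,4):
    m=np.where((h[r,235:300,0]>=15))[0]; a=at(c,(234.5+m[0],r),.03,1);b=at(c,(235.5+m[-1],r),.03,1);P.append((a+b)/2);W.append(np.linalg.norm(a-b))
P=np.array(P);k=np.polyfit(P[:,1],P[:,0],1);print("rail",k,np.median(W))
np.save("rail.npy",k)
q=best([.4392,-.147,.12],np.pi/2-.0201)
manip.move_pose([.4392,-.147,.10],q); manip.sleep(.3)
print(manip.current_tool_pos(),manip.current_force())
manip.servo_line([.4392,-.147,.0225],vel=.08); manip.sleep(.3)
print(manip.current_tool_pos(),manip.current_force())
effector.close(30); manip.sleep(.3)
print("gap",manip.current_finger_gap(),manip.current_gripper_force(),manip.current_tool_pos(),manip.current_force())
manip.servo_line([.4392,-.147,.09],vel=.08); manip.sleep(.3)
print("gap",manip.current_finger_gap(),manip.current_gripper_force(),manip.current_tool_pos(),manip.current_force(),manip.current_wrist_torque(),manip.current_clock())
cv2.imwrite("pics/w_lift.png",viewer.get_image("wrist")[:,:,::-1])
E
```

```text
rail [-0.19156191  0.59659498] 0.03679660816060037
[ 0.44029854 -0.14605917  0.10029252] [-0.30091144 -0.16922235  0.4050167 ]
[ 0.43938027 -0.14719855  0.02278831] [-0.23794456 -0.63581724 -0.41612806]
gap 0.018990682675068458 29.99950736761093 [ 0.44015296 -0.14701063  0.02274998] [ 4.27211898 -0.13843114 -2.00185561]
gap 0.019053272698957825 29.99949485063553 [ 0.43904224 -0.14680174  0.08969708] [-0.5659148  -0.05687281 -2.45346555] [-0.04313398 -0.15369434  0.00565571] 8.2833
```

View pics/w_lift.png

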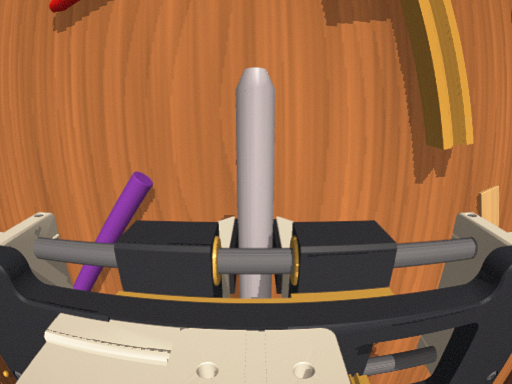

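The rod is held between the pads and runs straight ahead, with the nose centred at about (256,70). The gap is 19 mm and the weight reads about 2.5 N. I'll lay it in the groove.

```bash
python3 - <<'E'
from h import *
c=viewer.get_calibration("wrist"); p=manip.current_tool_pos(); u=np.array([.0201,.9998,0])
print("nose predicted px",proj(c,p+[0,0,.0035]+.09*u,1))
k=np.load("rail.npy"); y=-.0118; yaw=np.pi/2-np.arctan(k[0]); T=np.array([np.polyval(k,y),y,0])
q=best([*T[:2],.09],yaw)
manip.move_pose([*T[:2],.09],q); manip.sleep(.3)
manip.servo_line([*T[:2],.042],vel=.08); manip.sleep(.3)
f0=np.mean([manip.current_force() for _ in range(5)],0); print(T,manip.current_tool_pos(),f0)
z=.042
while z>.0318:
    z-=.001; manip.servo_line([*T[:2],z],vel=.02); manip.sleep(.1)
    f=np.array(manip.current_force())-f0; print(round(z,4),manip.current_tool_pos().round(4),f.round(2))
    if f[2]>3: break
c=viewer.get_calibration("wrist"); cv2.imwrite("pics/w_place.png",viewer.get_image("wrist")[:,:,::-1])
print(manip.current_wrist_torque(),manip.current_clock())
E
```

```text
nose predicted px [256.93502855  71.34098049]
[ 0.59885541 -0.0118      0.        ] [ 0.59916395 -0.01185427  0.04244841] [ 0.10761558  0.22295913 -3.16481846]
0.041 [ 0.5988 -0.0118  0.041 ] [ 0.75 -0.16 -0.4 ]
0.04 [ 0.5988 -0.0118  0.04  ] [ 0.51  0.31 -0.39]
0.039 [ 0.5988 -0.0118  0.039 ] [ 0.08 -0.67  0.56]
0.038 [ 0.5989 -0.0118  0.038 ] [ 0.76 -0.26  0.82]
0.037 [ 0.5988 -0.0118  0.037 ] [-0.42 -0.49  0.32]
0.036 [ 0.5988 -0.0118  0.036 ] [-0.05  0.12  1.09]
0.035 [ 0.5989 -0.0118  0.035 ] [-0.54 -0.83  0.77]
0.034 [ 0.5989 -0.0118  0.034 ] [-0.51 -0.69  1.06]
0.033 [ 0.599  -0.0118  0.0331] [ 0.21 -1.19  1.03]
0.032 [ 0.5996 -0.0116  0.0324] [ 2.74 -0.43  2.1 ]
0.031 [ 0.6001 -0.0115  0.0318] [3.21 0.49 8.37]
[ 0.06541869 -0.9110531   0.03381544] 14.4333
```

View pics/w_place.png

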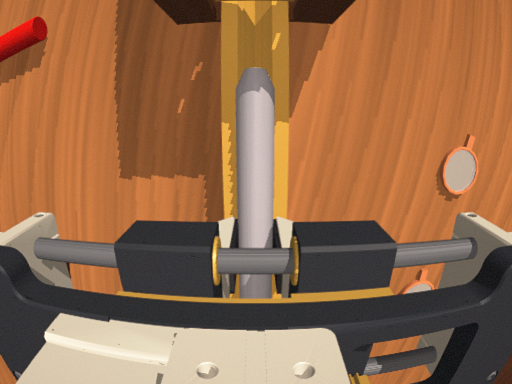

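The rod lies in the rail's groove, nose at (256,70), short of the box front at row 15. Contact shifted it 1.2 mm sideways as the V centred it. Next I release, go behind the butt with shut fingers and push.

```bash
python3 - <<'E'
from h import *
k=np.load("rail.npy"); u=np.array([k[0],1,0]); u/=np.linalg.norm(u)
p=np.array(manip.current_tool_pos()); C=np.r_[p[:2],0]; np.save("C.npy",C)
effector.open_jaws(); manip.sleep(.3)
manip.servo_line([*C[:2],.10],vel=.15)
im=viewer.get_image("top")[:,:,::-1]; sc=viewer.get_image("scene")[:,:,::-1]
cv2.imwrite("pics/placed.png",np.vstack([cv2.resize(x,(633,300),interpolation=cv2.INTER_CUBIC) for x in(im[150:240,150:340],sc[170:260,150:340])]))
S=C-u*.112
effector.close(20)
manip.servo_line([*S[:2],.10],vel=.15)
c=viewer.get_calibration("wrist"); cv2.imwrite("pics/w_behind.png",viewer.get_image("wrist")[:,:,::-1])
print("butt top px",proj(c,C-u*.09+[0,0,.045],1),"nose",proj(c,C+u*.09+[0,0,.035],1),manip.current_clock(),manip.current_tool_pos(),manip.current_finger_gap())
E
```

```text
butt top px [256.30610943 177.50605847] nose [256.50377766 -48.28091744] 19.0583 [ 0.62107659 -0.11957052  0.10015354] 0.000518245227409102
```

View pics/w_behind.png

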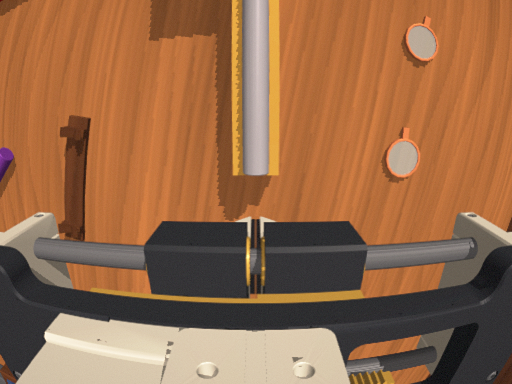

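The butt is at (256,174) as predicted, and the rod is centred in the rail (columns 233–280). Now I push, slowing down near the stop.

```bash
cat > push.py <<'E'
from h import *
import sys
k=np.load("rail.npy"); u=np.array([k[0],1,0]); u/=np.linalg.norm(u); C=np.load("C.npy"); S=C-u*.112
def go(s,v): manip.servo_line([*(S+u*s)[:2],.0335],vel=v)
def F(n=6):
    r=[]
    for _ in range(n): r.append(-np.dot(manip.current_force(),u)); manip.sleep(.01)
    return np.mean(r)
def prog(): return np.dot(np.array(manip.current_tool_pos())-S,u)
E
python3 - <<'E'
from push import *
go(0,.1); manip.sleep(.2); f0=F(); print("f0",f0,manip.current_tool_pos()); np.save("f0.npy",f0)
s=0
while s<.116:
    s+=.008; go(s,.05); f=F(3)-f0
    print(round(s*1e3,1),(prog()*1e3).round(1),f.round(2),end=" | ")
    if f>7.5: print("STOP");break
print(manip.current_clock())
im=viewer.get_image("top")[:,:,::-1]; cv2.imwrite("pics/in.png",cv2.resize(im[150:220,140:300],(800,350),interpolation=cv2.INTER_CUBIC))
E
```

```text
f0 -0.012276167519829661 [ 0.62169856 -0.12166309  0.03422222]
8.0 8.6 -0.02 | 16.0 16.6 0.33 | 24.0 24.8 0.08 | 32.0 32.9 0.38 | 40.0 40.9 0.76 | 48.0 48.9 0.36 | 56.0 56.9 -0.46 | 64.0 64.9 -0.16 | 72.0 72.9 -0.13 | 80.0 80.9 -0.05 | 88.0 89.0 -0.18 | 96.0 96.9 -0.54 | 104.0 105.0 0.17 | 112.0 112.9 0.16 | 120.0 121.0 0.64 | 25.125
```

View pics/in.png

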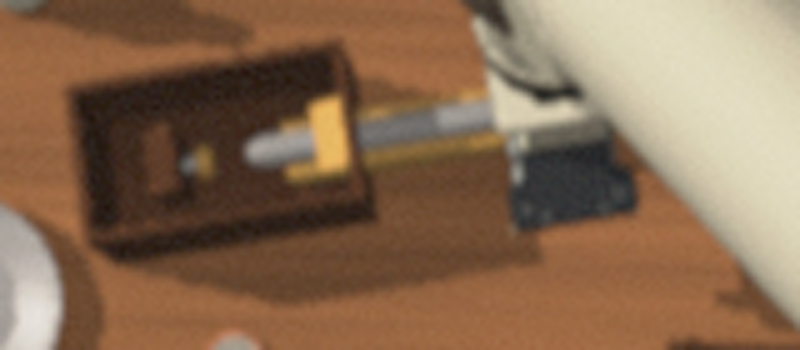

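The flap is open and resting on the rod. The nose is at (247,150) and the stop pad face at (213,160), so about 20 mm remain. I continue in fine steps with a force check.

```bash
python3 - <<'E'
from push import *
f0=float(np.load("f0.npy")); s=.120; s+=.006; go(s,.03)
t0=manip.current_clock(); n=0
while s<.158 and manip.current_clock()<48:
    s+=.001 if s<.1355 else .0005
    go(s,.02); f=F(4)-f0; l=(s-prog())*1e3
    print(round(s*1e3,1),l.round(2),f.round(2),end=" | ")
    if f>2.5 or l>-.3: n+=1
    else: n=0
    if f>4 or n>=2: print("STOP"); break
manip.sleep(.2); print(F(8)-f0,(s-prog())*1e3,manip.current_clock())
im=viewer.get_image("top")[:,:,::-1]; cv2.imwrite("pics/in2.png",cv2.resize(im[150:220,140:300],(800,350),interpolation=cv2.INTER_CUBIC))
E
```

```text
127.0 0.16 1.89 | 128.0 0.28 2.5 | STOP
2.5280154384166593 0.12067700140816484 26.3583
```

View pics/in2.png

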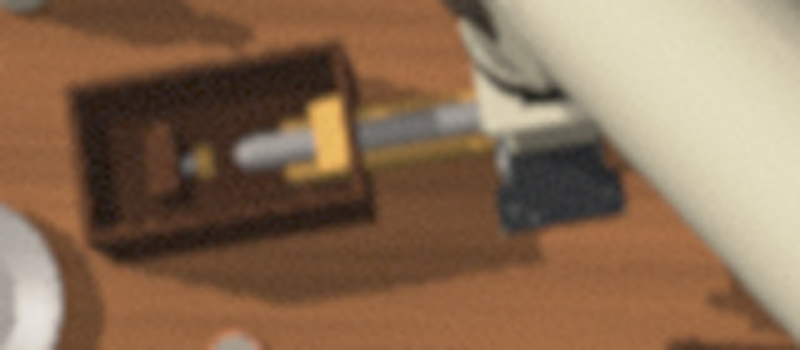

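The nose is now at (234,152), still about 12 mm short of the pad at (213,160), so the 2.5 N is plain groove friction in slow motion. I continue with the threshold set above friction plus spring.

```bash
python3 - <<'E'
from push import *
f0=float(np.load("f0.npy")); s=.128; n=0
while s<.160 and manip.current_clock()<47:
    s+=.001 if s<.1345 else .0005
    go(s,.02); f=F(4)-f0; l=(s-prog())*1e3
    print(round(s*1e3,1),l.round(2),f.round(2),end=" | ")
    n=n+1 if f>5.2 else 0
    if f>6.5 or n>=2: print("STOP"); break
print(manip.current_clock())
im=viewer.get_image("top")[:,:,::-1]; cv2.imwrite("pics/in3.png",cv2.resize(im[150:220,140:300],(800,350),interpolation=cv2.INTER_CUBIC))
E
```

```text
129.0 -0.31 1.43 | 130.0 -0.25 1.36 | 131.0 -0.17 1.73 | 132.0 -0.17 1.67 | 133.0 -0.17 2.01 | 134.0 -0.16 2.21 | 135.0 -0.18 1.96 | 135.5 -0.01 2.42 | 136.0 -0.03 2.42 | 136.5 -0.07 2.19 | 137.0 -0.1 2.41 | 137.5 -0.07 2.64 | 138.0 -0.07 2.29 | 138.5 -0.09 2.68 | 139.0 -0.04 2.4 | 139.5 -0.05 2.57 | 140.0 -0.09 2.07 | 140.5 -0.1 2.34 | 141.0 -0.07 2.34 | 141.5 -0.07 2.81 | 142.0 -0.06 2.53 | 142.5 -0.08 2.46 | 143.0 -0.07 2.67 | 143.5 -0.03 2.95 | 144.0 -0.06 2.58 | 144.5 -0.06 2.31 | 145.0 -0.06 2.79 | 145.5 -0.04 2.89 | 146.0 -0.03 3.04 | 146.5 -0.01 3.12 | 147.0 0.0 3.41 | 147.5 -0.03 2.99 | 148.0 0.0 3.81 | 148.5 -0.0 3.4 | 149.0 0.01 3.89 | 149.5 0.45 4.52 | 150.0 0.93 5.74 | 150.5 1.41 6.7 | STOP
37.175
```

View pics/in3.png

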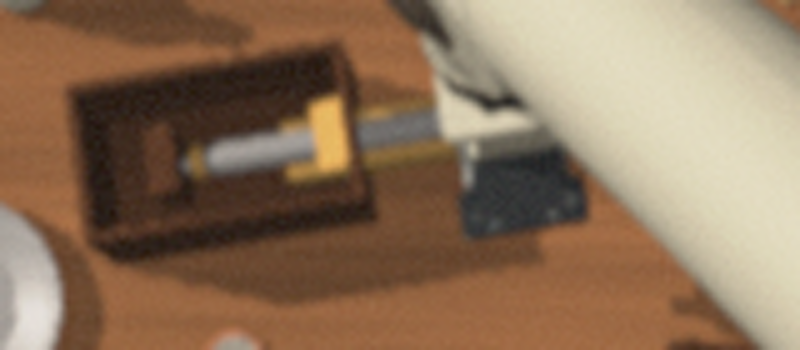

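The stop behaved as described: force rose from 145.5 mm over 4 mm of spring, then the TCP stalled at 149 mm with lag growing one-for-one, a clear hard stop. The picture shows the nose on the pad at (205,160), and the pad has moved back. I'll hold briefly, back off along the groove, lift and hand in.

```bash
python3 - <<'E'
from push import *
manip.sleep(.3); go(.1505-.004,.01); go(.1505-.03,.06)
p=manip.current_tool_pos(); manip.servo_line([p[0],p[1],.15],vel=.15); manip.sleep(.5)
im=viewer.get_image("top")[:,:,::-1]; cv2.imwrite("pics/end.png",cv2.resize(im[150:220,140:300],(800,350),interpolation=cv2.INTER_CUBIC))
a=cv2.imread("pics/in3.png"); b=cv2.imread("pics/end.png"); print("diff box",np.abs(a[130:190,150:340].astype(int)-b[130:190,150:340]).mean())
print(manip.current_force(),manip.current_clock())
E
```

```text
diff box 3.21672514619883
[-0.1352542   0.09166351  0.05311109] 40.1333
```

View pics/end.png

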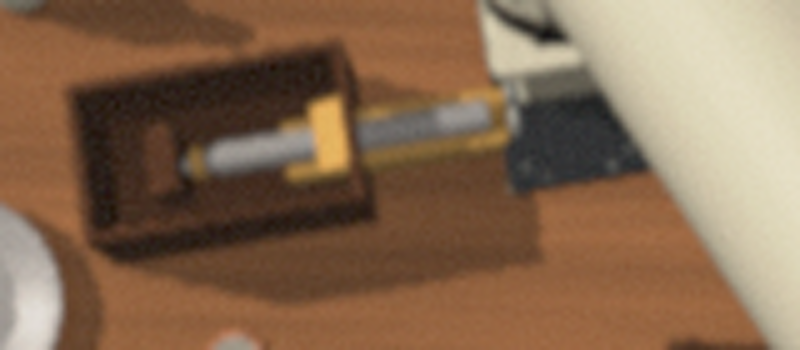

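The rod stayed put: nose still on the pressed pad at (205,160), butt free at (490,112), and the gripper is clear.

```bash
python3 -c "
from bench import manip
print(manip.hand_in())"
```

```text
the job is handed in; nothing more can be done
None
```

The rod lies in the groove with its nose against the fully pressed end stop, let go and with the gripper clear; I handed the job in just after 40 s of robot time, but the hand-in returned no verdict. The push peaked at about 6.7 N in total, under the 12 N limit on the stop.

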